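# Load the die plate into the tag punch bed

### The arm

A 6-joint arm with a two-finger parallel gripper is mounted at the origin on the work surface. World frame = base frame: x ahead of the robot, y to its left, z up, the work surface at z = 0. Lengths are in m, angles in degrees, forces in N, time in s.
With the tool pointing down it reaches from about 0.4 to 0.825 m from the base axis. Payload 7 kg.
Tool frame: the origin (TCP) lies midway between the tips of the shut fingers; the grasp point (between the pads) lies 19 mm behind it (r.hold_point_z is the distance from the TCP to the grasp point, in m); x points along the fingers, y is the direction in which the jaws open and shut, and the axes are right-handed (so a half turn about x gives the same grasp; the last joint's range is limited). The gripper opens to 88 mm and grips with 3 to 60 N. Pads are 19 mm wide; open, the fingers measure 130 mm over their backs; the gripper's body (78 mm by 193 mm) begins 47 mm behind the grasp point.
Start: joints at [-47.836, 20.546, 0.682, 0, -70.136, -16.507], TCP at [0.292, -0.608, 0.227] pointing down, gripper open.
Joint ranges: [-176.03, 176.03], [-82.01, 121.73], [-58.28, 71.71], [-173.87, 95.51], [-174.79, -0.11], [-173.66, 173.66]. Speed limits (degrees/s): [136.94, 136.94, 172.46, 180, 180, 180].

### API

Orientations are given as [roll, pitch, yaw] about the fixed x, y, z axes, in that order (R = Rz(yaw) Ry(pitch) Rx(roll)).
In Python, from plant import r, viewer, order gives the robot as it stands. The module is installed in compiled form; this text tells all that it offers.
- The arm moves only by the shell command python3 -m creep 'ROWS' [FORCE]. ROWS is JSON, a list of rows, each an object of numbers: "ax", "ay", "az": the turn, a rotation vector about the tool's x, y, z in degrees; "tx", "ty", "tz": the shift along the tool's x, y, z in m; "fingers": the finger opening in m, from 0 to 0.0876. A call has 1 to 5 rows; each row is the pose to reach, as a shift and turn from the pose commanded when the call began, along the tool's axes at that moment; what a row does not reach only later rows make up. A row lasts 1/10 s, in which the tool goes at most 50 mm and 8.59 degrees, less where a joint would pass 70% of its speed; a pose out of reach is approached as far as the arm can. A call with a gripper value outside its range is refused whole. The fingers move at their own pace and stop on an object; FORCE is the grip in N (left out, the last holds). Time passes only in rows, so rows that repeat a pose let the fingers close. It gives the time, the measured TCP pose, the force and the opening at its end, in the units of the state.
- r.get_state(): the state, without advancing time (a new reading comes with each control period).
- viewer.capture(name): name is "scene" or "top" or "wrist"; returns a dict with "pixels" (384x512x3 uint8, blue, green, red), "depth" (384x512 float32, m along the optical axis (not along the pixel's ray), 0 where there is no reading), "fx", "fy", "cx", "cy" (pixels), "rvec" (rotation vector, rad) and "tvec" (3), from world to camera coordinates, as OpenCV has them; the wrist camera has in their place "T_tool_cam" (4x4, takes a point from camera to tool coordinates, whose origin is the TCP and whose axes are the tool frame's). Camera axes: x right, y down, z forward; pixel columns grow to the right and rows downward; lengths in m; the calibration is good to about 2 mm. A picture is of the moment at which its call begins: read the wrist's pose just before it.
- order.close_job(): hands the job in, once; it reports no verdict.
The state is a dict: "time_s": time; "joints": joint angles; "qd": joint speeds; "joint_torque": joint torques, N m; "tcp_pos": TCP position; "eef_rot": TCP orientation; "contact_force": force on the tool from outside, world axes, zero at the start; "moment": the same for the moment, N m; "gripper_width": finger opening in m.
Only numpy, scipy, OpenCV 4.12 (cv2) and the standard library are available. Lean on these libraries where they do the work, as an engineer would, in place of code of your own. Each camera call takes 0.05 s, during which the arm holds its last target.

### The job

Load the punch: push the steel die plate along the bed and over the raised lip so that it drops flat into the pocket, and keep pushing it gently on until it bears on the hidden sprung stop with a steady push of about 10 N, held for about half a second; it must not be rammed (15 N on the stop is too much). Then slide the keeper fully across over the plate, and leave the other things on the bench where they are.

Things in the scene. Friction and masses are not known exactly. Their poses are not given: they have to be found in the camera images.
- bed: low aluminium and grey punch bed, fixed on the bench, 330 long. Origin: at bench height under the middle of the lip's pocket-side face; x = feed direction (away from the robot), y left, z up. Deck top 30 high from x = -155 to -18. Straight side guides (inner faces y = +-30, top 46 high) from x = -30 on; nearer the robot they flare to y = +-60 at x = -150
- lip (a point): middle of the lip's top edge on the pocket side, 33 above the bench. A ramp climbs from the deck (30 high, x = -18) to the lip, whose flat top is 6 long and 60 wide. Beyond it is the pocket, floor 27 high. The seated plate's top is 41 high, 8 above the lip, so shut fingertips kept 2 to 4 above the lip can push it the whole way
- cover (a point): middle of the near edge of the cover's top, 70 above the bench, 52 beyond the lip face. The cover (92 wide, underside 54 high, a screw on it to 84) roofs all beyond, so the plate goes in only by sliding
- plate: loose steel die plate, 60 long (x) x 56 wide (y) x 14 thick, about 0.35 kg (varies), one large and two small dark holes on its top; starts on the deck between the flared guides, slightly askew. Origin: centre of its underside. Sliding it takes 1 to 3 N, more at the ramp; up to a third of a harder push is lost to friction before it reaches the stop
- stop: stop fixed under the cover (origin on the pocket floor, 112 beyond the lip face). It carries a sprung pad, in the dark under the cover and set differently each time: its face waits anywhere from 63 to 86 beyond the lip face, so the dropped plate has 3 to 26 of play before meeting it. It yields 1 mm per 3.5 N, travel 12; let go, it pushes the plate back a few mm, which is fine
- keeper (a joint): travel of the keeper in m: 0 to 0.004 (open) at the start, 0.028 fully across at its end stop. A flat steel bar on the bed's left side, centred 39 beyond the lip face; slides towards the bed's -y against 2.5 N of friction and stays where left; its tongue (10 wide, underside 46.5 high) then reaches over the plate
- keeper_knob (a point): point on the axis of the keeper's upright round black knob, 70 above the bench; the knob is 18 across up to 77 high and 22 near its top (80 to 88 high), and stands on a bar 54 high. Moves with the keeper
- spare_die: spare square die, plain steel, 40 x 40 x 14, lying beside the bed; leave alone. Origin: centre of its underside
- round_die: steel ring die, 42 across, 14 high, lying beside the bed; leave alone. Origin: centre of its underside
- tape_roll: roll of clear tape, 96 across, 48 high; leave alone. Origin: centre of its underside
- driver: screwdriver with a black handle, lying down; leave alone. Origin: middle of its length
- rivet_cup: open grey cup, 72 across, 55 high; leave alone. Origin: centre of its underside
- clip_tray: open grey tray, 120 x 90 x 40; leave alone. Origin: centre of its underside
- tag_stack: block of paper tags, 90 x 55 x 30; leave alone. Origin: centre of its underside
Things that resemble listed ones, but are neither listed nor needed, are in the scene too. Leave any yellow look-alike of the plate alone.

How it is judged:
By the outcome, as a careful person would: the job done as asked, in the order asked, and still so for the second after the job is handed in, with the robot touching nothing.
It also fails if it takes over 64 s, if anything falls off the work surface, if the arm or the gripper's body presses on something with over 40 N, if the wrist force passes 120 N, or if a joint passes its speed limit or range.

## Working session

There is one attempt and no reset: what is moved stays moved. The work goes in short steps, Python scripts to look and compute and a shell command to move; the robot and the scene stay as the last step left them, time stands still between calls to the robot, and variables do not carry over. Pictures are saved under pics/ and viewed, and the job is handed in when it is done.

```bash
mkdir -p pics; ls; python3 - <<'E'
from plant import r, viewer
import cv2, pickle
s=r.get_state(); print({k:s[k] for k in('time_s','tcp_pos','eef_rot','contact_force','gripper_width')}, r.hold_point_z)
for n in("scene","top","wrist"):
    c=viewer.capture(n); pickle.dump(c,open(f'pics/{n}0.pkl','wb')); cv2.imwrite(f'pics/{n}0.png',c['pixels'])
    print(n,c['fx'],c['fy'],c['cx'],c['cy'],c.get('rvec'),c.get('tvec'),c.get('T_tool_cam'))
E
```

```text
pics
{'time_s': 0.0, 'tcp_pos': array([ 0.29202354, -0.60804187,  0.22562601]), 'eef_rot': array([ 95.34790019,  89.90785968, 120.9983616 ]), 'contact_force': array([ 0.22271257, -0.76474604,  0.59538875]), 'gripper_width': 0.08764577965370209} 0.0188
scene 424.59884325409905 424.59884325409905 264.2275162281602 185.87813654395615 [ 1.95378075  1.27291299 -0.60105792] [-0.24441515 -0.28360435  1.56624843] None
top 433.518649037613 433.518649037613 255.64946595241656 188.28510883274882 [ 2.20915924 -2.15478122  0.05583302] [0.02191581 0.57048881 1.3377161 ] None
wrist 266.06269658836237 266.06269658836237 259.2495001181924 189.40001941726163 None None [[ 8.97624884e-05 -2.65835336e-01  9.64018447e-01 -1.57238624e-01]
 [ 9.99999322e-01  1.14318693e-03  2.22129621e-04 -7.02509640e-04]
 [-1.16110319e-03  9.64017773e-01  2.65835258e-01 -7.02532488e-02]
 [ 0.00000000e+00  0.00000000e+00  0.00000000e+00  1.00000000e+00]]
```

View pics/scene0.png

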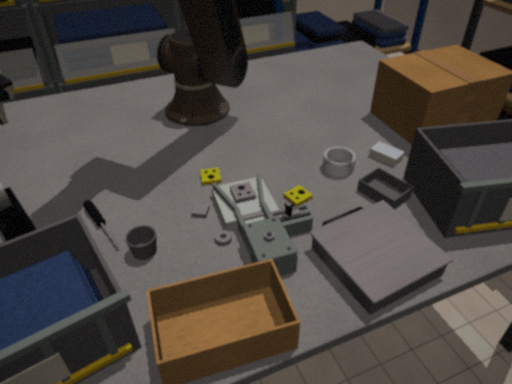

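View pics/top0.png

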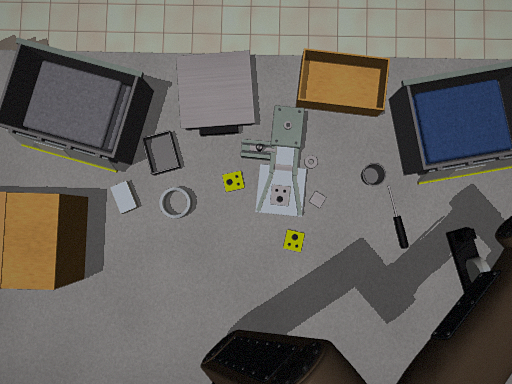

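View pics/wrist0.png

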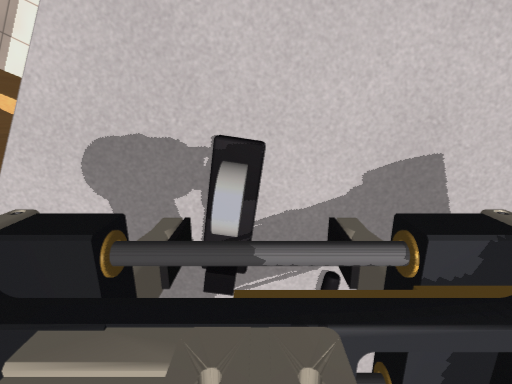

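The top view shows the bed, running up the image, at about (285,160). The steel-coloured plate with dark holes is on the deck at (281,195), the keeper knob is near (260,148) and the cover near (288,125). There are yellow look-alikes at (233,181) and (294,240), which don't fit because of their colour. The small plain square at (317,199) is the spare die. I'll enlarge this area to confirm.

```bash
cat > h.py <<'E'
import numpy as np, cv2, pickle
from scipy.spatial.transform import Rotation as R
def cam(c, tcp=None, rot=None):
    if 'T_tool_cam' in c and c['T_tool_cam'] is not None:
        T=np.eye(4); T[:3,:3]=R.from_euler('xyz',rot,degrees=True).as_matrix(); T[:3,3]=tcp
        return T@np.array(c['T_tool_cam'])
    M=np.eye(4); M[:3,:3]=cv2.Rodrigues(np.array(c['rvec'],float))[0]; M[:3,3]=np.ravel(c['tvec'])
    return np.linalg.inv(M)
def ray(c,W,uv,z):
    uv=np.atleast_2d(uv).astype(float)
    d=np.c_[(uv[:,0]-c['cx'])/c['fx'],(uv[:,1]-c['cy'])/c['fy'],np.ones(len(uv))]@W[:3,:3].T
    o=W[:3,3]; return o+d*((z-o[2])/d[:,2])[:,None]
def cloud(c,W):
    v,u=np.mgrid[:384,:512]; D=c['depth']
    P=np.stack([(u-c['cx'])/c['fx']*D,(v-c['cy'])/c['fy']*D,D],-1)
    P=P@W[:3,:3].T+W[:3,3]; P[D<=0]=np.nan; return P
def proj(c,W,p):
    M=np.linalg.inv(W); p=np.atleast_2d(p)@M[:3,:3].T+M[:3,3]
    return np.c_[p[:,0]/p[:,2]*c['fx']+c['cx'],p[:,1]/p[:,2]*c['fy']+c['cy']]
E
python3 - <<'E'
from h import *
for n,(x0,y0,w,h) in {'top':(215,90,130,170),'scene':(180,140,150,150)}.items():
    c=pickle.load(open(f'pics/{n}0.pkl','rb'));W=cam(c)
    cr=c['pixels'][y0:y0+h,x0:x0+w]; f=600//h if n=='scene' else 3.5
    cv2.imwrite(f'pics/{n}0c.png',cv2.resize(cr,None,fx=f,fy=f,interpolation=cv2.INTER_CUBIC))
    P=cloud(c,W); 
    if n=='top':
        for uv in [(281,187),(288,125),(260,148),(294,240),(285,155),(265,205),(317,199)]: print(uv,P[uv[1],uv[0]].round(4))
E
```

```text
(281, 187) [ 0.5739 -0.0419  0.0448]
(288, 125) [ 0.7585 -0.0572  0.0831]
(260, 148) [0.6911 0.0254 0.0567]
(294, 240) [ 0.412  -0.0869  0.018 ]
(285, 155) [ 0.6761 -0.0532  0.0232]
(265, 205) [0.5179 0.0057 0.0322]
(317, 199) [ 0.5414 -0.1571  0.0099]
```

View pics/top0c.png

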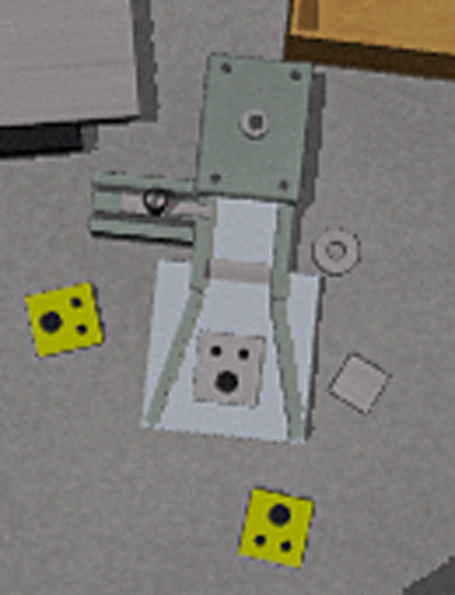

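View pics/scene0c.png

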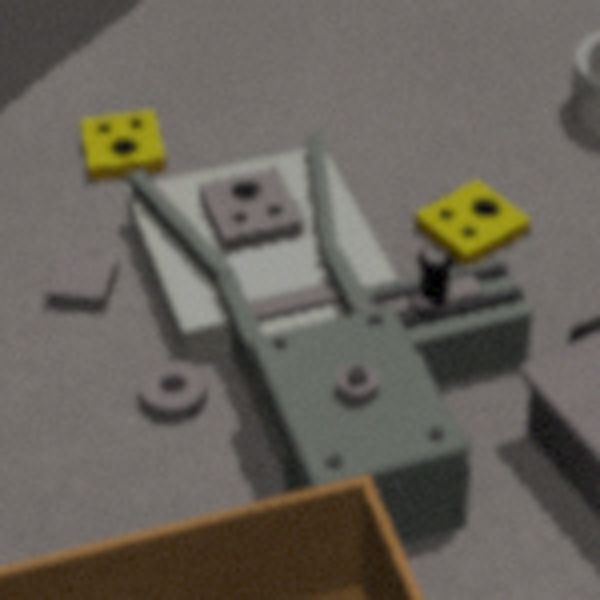

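Both crops agree: the plate is the grey-steel one at top (281,195), on the deck between the guides. Next I'll measure the bed and plate.

```bash
python3 - <<'E'
from h import *
c=pickle.load(open('pics/top0.pkl','rb'));W=cam(c);P=cloud(c,W);img=c['pixels'].astype(int)
Z=P[...,2]; 
roi=np.zeros(Z.shape,bool); roi[90:225,235:330]=1
# cover
m=(roi&(Z>.062)&(Z<.078)&(P[...,0]>.69)).astype(np.uint8); 
n,l,st,ce=cv2.connectedComponentsWithStats(m); k=1+st[1:,4].argmax(); print('cover',st[k])
v,u=np.where(l==k); q=ray(c,W,np.c_[u,v],.070)[:,:2]
def rect(q,name):
    (cx,cy),(w,h),a=cv2.minAreaRect((q*1000).astype(np.float32)); print(name,cx,cy,w,h,a); print(cv2.boxPoints(((cx,cy),(w,h),a)).round(1).tolist())
rect(q,'cover')
# deck: bright bluish
g=img.sum(2)/3
for p in [(265,205),(285,152),(281,187),(283,167),(270,180),(240,200)]: print(p,img[p[1],p[0]],Z[p[1],p[0]].round(4))
# plate: z .038-.05
b=img[...,0]-img[...,2]
m=(roi&(b<0)&(g>90)).astype(np.uint8); m[:182]=0;m[212:]=0;m[:,:268]=0;m[:,293:]=0
n,l,st,ce=cv2.connectedComponentsWithStats(m); k=1+st[1:,4].argmax(); print('plate',st[k])
v,u=np.where(l==k); q=ray(c,W,np.c_[u,v],.044)[:,:2]; rect(q,'plate')
m=(roi&(b>8)&(g>120)).astype(np.uint8)
n,l,st,ce=cv2.connectedComponentsWithStats(m); k=1+st[1:,4].argmax(); print('deck',st[k])
v,u=np.where(m>0); q=ray(c,W,np.c_[u,v],.030)[:,:2]; rect(q,'deck')
cv2.imwrite('pics/m.png',cv2.resize(m[90:225,235:330]*255,None,fx=4,fy=4))
E
```

```text
cover [ 271  106   33   42 1157]
cover 757.1268920898438 -55.185691833496094 91.61536407470703 123.38774871826172 85.47479248046875
[[692.0, -96.0], [815.0, -105.69999694824219], [822.2000122070312, -14.399999618530273], [699.2000122070312, -4.699999809265137]]
(265, 205) [174 166 160] 0.0322
(285, 152) [174 164 160] 0.0274
(281, 187) [146 141 148] 0.0448
(283, 167) [135 133 138] 0.0394
(270, 180) [119 125 123] 0.0343
(240, 200) [123 124 126] -0.0013
plate [271 184  20  21 279]
plate 551.3433837890625 -40.426544189453125 57.14883804321289 59.00048828125 85.08570861816406
[[519.5, -66.4000015258789], [578.2999877929688, -71.4000015258789], [583.2000122070312, -14.5], [524.4000244140625, -9.399999618530273]]
deck [255 170  47  47 808]
deck 662.1160278320312 -15.470611572265625 209.0630340576172 337.43511962890625 85.74114990234375
[[486.1000061035156, -107.19999694824219], [822.5999755859375, -132.1999969482422], [838.0999755859375, 76.19999694824219], [501.6000061035156, 101.30000305175781]]
```

```bash
cat >> h.py <<'E'
def goal(s, feed_yaw, p, sgn):
    """rows needed: shift in tool axes + rotvec to reach tool x down, tool z = sgn*feed"""
    Rc=R.from_euler('xyz',s['eef_rot'],degrees=True)
    a=np.radians(feed_yaw); f=np.array([np.cos(a),np.sin(a),0])*sgn
    x=np.array([0,0,-1.]); y=np.cross(f,x)
    Rg=R.from_matrix(np.c_[x,y,f])
    return Rc.inv().apply(np.array(p)-s['tcp_pos'])*1000, np.degrees((Rc.inv()*Rg).as_rotvec()), Rc.as_matrix()
def bed(lip,yaw):
    a=np.radians(yaw); M=np.array([[np.cos(a),-np.sin(a)],[np.sin(a),np.cos(a)]])
    return lambda x,y: np.array(lip)+M@np.array([x,y])
E
python3 - <<'E'
from h import *
from plant import r
s=r.get_state()
for sg in(1,-1):
    t,a,Rm=goal(s,-4.5,[.49,-.035,.20],sg); print(sg,t.round(1),a.round(2))
print(Rm.round(3), s['joints'])
E
```

```text
1 [ 26.3 430.9 426.5] [ 3.015e+01 -2.000e-02 -7.000e-02]
-1 [ 26.3 430.9 426.5] [-1.4985e+02  9.0000e-02 -3.0000e-02]
[[-0.001 -0.433  0.901]
 [ 0.001  0.901  0.433]
 [-1.     0.001 -0.   ]] [-4.78352477e+01  2.05821502e+01  6.46527732e-01 -1.49873402e-02
 -7.01337221e+01 -1.65074549e+01]
```

```bash
python3 -m creep '[{"ax":6,"ty":0.022,"tz":0.040,"fingers":0},{"ax":12,"ty":0.044,"tz":0.080,"fingers":0},{"ax":18,"ty":0.066,"tz":0.120,"fingers":0},{"ax":24,"ty":0.088,"tz":0.160,"fingers":0},{"ax":30.15,"ty":0.110,"tz":0.200,"fingers":0}]' 30
python3 - <<'E'
from h import *
from plant import r
s=r.get_state()
print(goal(s,-4.5,[.694,-.05,.24],1)[:2])
E
```

```text
(array([-13.81984824, 329.15577052, 603.90436585]), array([ 3.01521920e+01, -2.45995259e-02, -6.72257901e-02]))invalid input
```

```bash
python3 -m creep '[{"ax":6,"ay":0,"az":0,"tx":0,"ty":0.022,"tz":0.040,"fingers":0.0}]'
```

```text
time_s: 0.25
tcp_pos: [0.3167, -0.5733, 0.2252]
eef_rot: [141.0, 89.9, 160.4]
contact_force: [1.7, 0.7, 0.2]
gripper_width: 0.0835
```

```bash

python3 - <<'E'
from h import *
from plant import r
s=r.get_state()
print(goal(s,-4.5,[.694,-.05,.24],1)[:2])
E
python3 -m creep '[{"ax":6,"ay":0,"az":0,"tx":0,"ty":0.025,"tz":0.037,"fingers":0},{"ax":12,"ay":0,"az":0,"tx":0,"ty":0.050,"tz":0.074,"fingers":0},{"ax":18,"ay":0,"az":0,"tx":0,"ty":0.075,"tz":0.111,"fingers":0},{"ax":24.1,"ay":0,"az":0,"tx":0,"ty":0.100,"tz":0.148,"fingers":0},{"ax":24.1,"ay":0,"az":0,"tx":0,"ty":0.125,"tz":0.185,"fingers":0}]'
```

```text
(array([-15.12420933, 368.10442565, 529.80117605]), array([23.91862336, -0.09845663, -0.050217  ]))
time_s: 0.75
tcp_pos: [0.4516, -0.3897, 0.2265]
eef_rot: [135.8, 90.0, 131.1]
contact_force: [0.9, -0.6, 0.5]
gripper_width: 0.0454
```

```bash

python3 - <<'E'
from h import *
from plant import r
s=r.get_state()
print(goal(s,-4.5,[.694,-.05,.24],1)[:2])
E

```

```text
(array([-13.52448339, 358.23033255, 213.98071738]), array([-0.16057203, -0.01065396, -0.01038716]))
```

```bash

python3 -m creep '[{"ax":0,"ay":0,"az":0,"tx":0,"ty":0.042,"tz":0.024,"fingers":0},{"ax":0,"ay":0,"az":0,"tx":-0.005,"ty":0.084,"tz":0.048,"fingers":0},{"ax":0,"ay":0,"az":0,"tx":-0.01,"ty":0.126,"tz":0.072,"fingers":0},{"ax":0,"ay":0,"az":0,"tx":-0.013,"ty":0.168,"tz":0.096,"fingers":0},{"ax":0,"ay":0,"az":0,"tx":-0.013,"ty":0.210,"tz":0.120,"fingers":0}]' && python3 -m creep '[{"ax":0,"ay":0,"az":0,"tx":0,"ty":0.040,"tz":0.024,"fingers":0},{"ax":0,"ay":0,"az":0,"tx":0,"ty":0.080,"tz":0.048,"fingers":0},{"ax":0,"ay":0,"az":0,"tx":0,"ty":0.115,"tz":0.070,"fingers":0},{"ax":0,"ay":0,"az":0,"tx":0,"ty":0.138,"tz":0.087,"fingers":0},{"ax":0,"ay":0,"az":0,"tx":0,"ty":0.138,"tz":0.087,"fingers":0}]'
python3 - <<'E'
from h import *
from plant import r,viewer
s=r.get_state(); c=viewer.capture('wrist'); pickle.dump((s,c),open('pics/w1.pkl','wb'))
cv2.imwrite('pics/w1.png',cv2.resize(c['pixels'],(768,576),interpolation=cv2.INTER_CUBIC)); print(s['tcp_pos'],s['joints'],s['gripper_width'],s['contact_force'])
E
```

```text
time_s: 1.25
tcp_pos: [0.5878, -0.1894, 0.2401]
eef_rot: [-2.2, 90.0, -6.6]
contact_force: [1.1, -1.0, 0.2]
gripper_width: 0.0053
time_s: 1.75
tcp_pos: [0.6859, -0.0573, 0.238]
eef_rot: [-175.3, 89.9, -179.6]
contact_force: [-0.2, -0.0, 0.2]
gripper_width: 0.0002
[ 0.68587019 -0.05730746  0.23801478] [ 1.13962878e+01  2.14895872e+01  3.59176076e+00 -1.57115336e-02
 -7.21794485e+01 -1.05657311e+02] 0.00020441869969052784 [-0.16004832 -0.0151403   0.16231253]
```

View pics/w1.png

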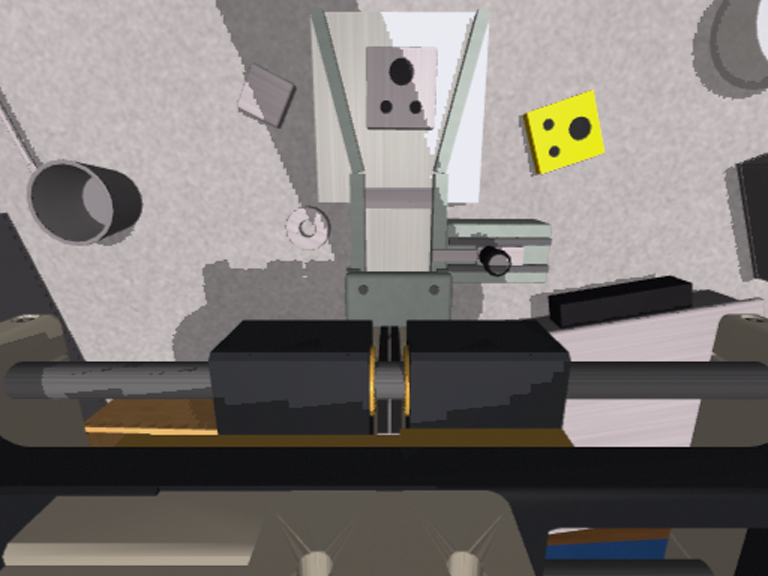

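```bash

python3 - <<'E'
from h import *
s,c=pickle.load(open('pics/w1.pkl','rb'))
cr=c['pixels'][0:215,200:375]
g=cv2.resize(cr,None,fx=4,fy=4,interpolation=cv2.INTER_CUBIC)
cv2.imwrite('pics/w1a.png',g[:500]); cv2.imwrite('pics/w1b.png',g[400:])
E
```

```text
(no output)
```

View pics/w1a.png

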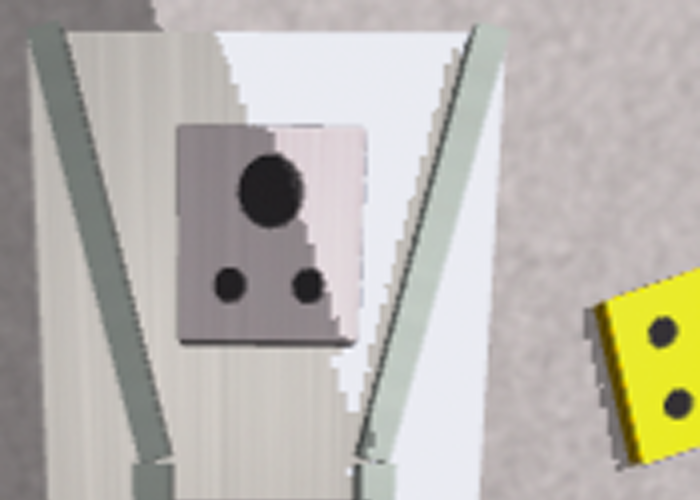

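View pics/w1b.png

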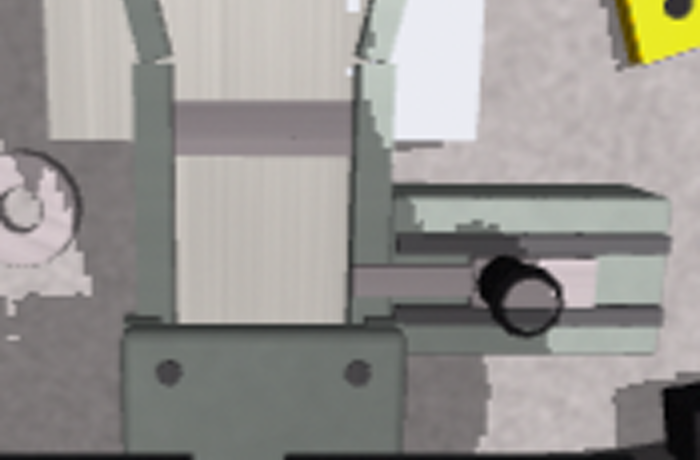

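```bash

python3 - <<'E'
from h import *
s,c=pickle.load(open('pics/w1.pkl','rb')); W=cam(c,s['tcp_pos'],s['eef_rot'])
def q(pts,z,b=0):
    p=np.array(pts,float); p[:,1]+=b; uv=(p+.5)/4-.5; uv[:,0]+=200
    return ray(c,W,uv,z)[:,:2]*1000
pl=q([(177,125),(366,126),(356,342),(179,340)],.044); print('plate',pl.round(1).tolist(),pl.mean(0))
for i in range(4):
    d=pl[(i+1)%4]-pl[i]; print('edge',np.hypot(*d).round(1),np.degrees(np.arctan2(d[1],d[0])).round(1))
def seg(n,p): d=p[1]-p[0]; print(n,p.round(1).tolist(),'mid',p.mean(0).round(1),'len',np.hypot(*d).round(1),'ang',np.degrees(np.arctan2(d[1],d[0])).round(2))
seg('decknear',q([(28,31),(505,31)],.03))
seg('deckfar',q([(50,140),(477,140)],.03,400))
seg('guideL',q([(173,65),(173,318)],.046,400))
seg('guideR',q([(354,65),(350,318)],.046,400))
seg('lip',q([(176,155),(352,155)],.033,400))
seg('cover',q([(125,326),(405,326)],.070,400))
seg('knob',q([(528,300),(562,300)],.088,400))
seg('bar',q([(400,265),(596,260)],.054,400))
seg('bar2',q([(400,296),(596,306)],.054,400))
P=cloud(c,W)
for n,u,v in[('plate',255,60),('deck',245,100),('cover',265,190)]: print(n,P[v,u].round(4))
E
```

```text
plate [[518.0, -63.0], [522.4, -7.6], [581.6, -13.1], [577.1, -67.6]] [549.7823069  -37.83190863]
edge 55.6 85.5
edge 59.5 -5.4
edge 54.7 -94.8
edge 59.2 175.5
decknear [[485.9, -105.8], [496.3, 36.8]] mid [491.1 -34.5] len 143.0 ang 85.81
deckfar [[635.2, -117.1], [645.7, 26.4]] mid [640.4 -45.4] len 143.9 ang 85.8
guideL [[614.0, -72.7], [695.8, -80.0]] mid [654.9 -76.4] len 82.1 ang -5.13
guideR [[618.2, -15.6], [700.2, -20.6]] mid [659.2 -18.1] len 82.1 ang -3.5
lip [[643.0, -75.1], [647.3, -16.2]] mid [645.2 -45.6] len 59.0 ang 85.8
cover [[691.8, -93.4], [698.3, -5.6]] mid [695.1 -49.5] len 88.0 ang 85.79
knob [[688.5, 28.2], [689.3, 38.2]] mid [688.9  33.2] len 10.0 ang 85.79
bar [[681.8, -4.3], [684.9, 59.1]] mid [683.3  27.4] len 63.5 ang 87.27
bar2 [[692.1, -4.7], [700.2, 59.4]] mid [696.1  27.4] len 64.5 ang 82.82
plate [ 0.5503 -0.0524  0.0439]
deck [ 0.5943 -0.069   0.0308]
cover [ 0.7064 -0.0514  0.0705]
```

```bash
cat >> h.py <<'E'
LIP=np.array([.6446,-.0456]); YAW=-4.2
def bp(x,y,z): return [*bed(LIP,YAW)(x/1000,y/1000),z/1000]
def inbed(p):
    a=np.radians(YAW); d=np.array(p[:2])-LIP; M=np.array([[np.cos(a),np.sin(a)],[-np.sin(a),np.cos(a)]]); return np.r_[M@d,p[2]]*1000
def st(f=True):
    from plant import r
    s=r.get_state(); a=np.radians(YAW); F=s['contact_force']
    fb=[F[0]*np.cos(a)+F[1]*np.sin(a),-F[0]*np.sin(a)+F[1]*np.cos(a),F[2]]
    t,rv,_=goal(s,YAW,s['tcp_pos'],1)
    print('t',round(s['time_s'],2),'bed',inbed(s['tcp_pos']).round(2),'F',np.round(fb,2),'turn',rv.round(2)); return s
E
python3 - <<'E'
from h import *
s=st()
t,a,_=goal(s,YAW,bp(-147,.8,90),1); print(t.round(1),a.round(2))
E
```

```text
t 1.8 bed [ 41.05 -10.18 238.25] F [ 0.14 -0.41 -0.07] turn [-0.12 -0.1   0.01]
[ 148.6   10.6 -187.8] [-0.12 -0.1   0.01]
```

```bash

python3 -m creep '[{"ax":0,"ay":0,"az":0,"tx":0.030,"ty":0.002,"tz":-0.0375,"fingers":0},{"ax":0,"ay":0,"az":0,"tx":0.060,"ty":0.004,"tz":-0.075,"fingers":0},{"ax":0,"ay":0,"az":0,"tx":0.090,"ty":0.006,"tz":-0.1125,"fingers":0},{"ax":0,"ay":0,"az":0,"tx":0.120,"ty":0.008,"tz":-0.150,"fingers":0},{"ax":-0.1,"ay":-0.1,"az":0,"tx":0.1486,"ty":0.0106,"tz":-0.1878,"fingers":0}]' && python3 -m creep '[{"ax":0,"ay":0,"az":0,"tx":0,"ty":0,"tz":0,"fingers":0},{"ax":0,"ay":0,"az":0,"tx":0,"ty":0,"tz":0,"fingers":0},{"ax":0,"ay":0,"az":0,"tx":0,"ty":0,"tz":0,"fingers":0}]'
python3 - <<'E'
from h import *
s=st()
t,a,_=goal(s,YAW,bp(-147,.8,36.5),1); print(t.round(1),a.round(2))
E
```

```text
time_s: 2.3
tcp_pos: [0.4956, -0.0362, 0.0901]
eef_rot: [5.0, 89.9, 0.6]
contact_force: [0.9, 1.2, -0.7]
gripper_width: 0.0005
time_s: 2.6
tcp_pos: [0.4992, -0.0355, 0.092]
eef_rot: [7.0, 89.8, 2.7]
contact_force: [0.2, -0.8, 0.2]
gripper_width: 0.0003
t 2.6 bed [-145.74   -0.54   92.03] F [ 0.27 -0.79  0.24] turn [-0.15  0.23 -0.03]
[55.5  1.3 -1.5] [-0.15  0.23 -0.03]
```

```bash

python3 -m creep '[{"ax":0,"ay":0,"az":0,"tx":0.025,"ty":0.0005,"tz":-0.001,"fingers":0},{"ax":0,"ay":0,"az":0,"tx":0.045,"ty":0.001,"tz":-0.0015,"fingers":0},{"ax":0,"ay":0,"az":0,"tx":0.055,"ty":0.001,"tz":-0.0015,"fingers":0},{"ax":0,"ay":0,"az":0,"tx":0.055,"ty":0.001,"tz":-0.0015,"fingers":0},{"ax":0,"ay":0,"az":0,"tx":0.055,"ty":0.001,"tz":-0.0015,"fingers":0}]'
python3 - <<'E'
from h import *
from plant import viewer
s=st()
c=viewer.capture('wrist'); pickle.dump((s,c),open('pics/w2.pkl','wb')); cv2.imwrite('pics/w2.png',cv2.resize(c['pixels'],(768,576)))
E
```

```text
time_s: 3.1
tcp_pos: [0.4975, -0.0342, 0.0365]
eef_rot: [0.0, 89.9, -4.3]
contact_force: [-0.4, -0.3, 0.4]
gripper_width: 0.0003
t 3.1 bed [-147.55    0.57   36.55] F [-0.42 -0.37  0.42] turn [-0.15  0.14  0.  ]
```

View pics/w2.png

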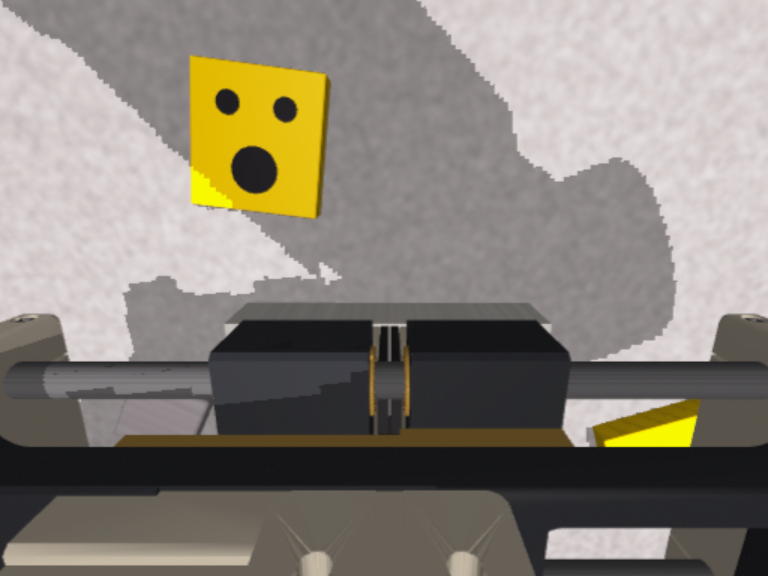

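```bash

python3 -m creep '[{"ax":0,"ay":0,"az":0,"tx":0,"ty":0,"tz":0.004,"fingers":0},{"ax":0,"ay":0,"az":0,"tx":0,"ty":0,"tz":0.008,"fingers":0},{"ax":0,"ay":0,"az":0,"tx":0,"ty":0,"tz":0.011,"fingers":0},{"ax":0,"ay":0,"az":0,"tx":0,"ty":0,"tz":0.014,"fingers":0},{"ax":0,"ay":0,"az":0,"tx":0,"ty":0,"tz":0.017,"fingers":0}]' 
python3 -c "
from h import *
st()"
python3 -m creep '[{"ax":0,"ay":0,"az":0,"tx":0,"ty":0,"tz":0.003,"fingers":0},{"ax":0,"ay":0,"az":0,"tx":0,"ty":0,"tz":0.006,"fingers":0},{"ax":0,"ay":0,"az":0,"tx":0,"ty":0,"tz":0.009,"fingers":0},{"ax":0,"ay":0,"az":0,"tx":0,"ty":0,"tz":0.012,"fingers":0},{"ax":0,"ay":0,"az":0,"tx":0,"ty":0,"tz":0.015,"fingers":0}]' 
python3 -c "
from h import *
st()"
```

```text
time_s: 3.65
tcp_pos: [0.5128, -0.0357, 0.0359]
eef_rot: [-56.2, 90.0, -60.5]
contact_force: [-4.8, 0.7, 3.7]
gripper_width: 0.0004
t 3.65 bed [-132.14    0.19   35.9 ] F [-4.87  0.37  3.65] turn [-0.16  0.02  0.02]
time_s: 4.15
tcp_pos: [0.5288, -0.0366, 0.036]
eef_rot: [1.6, 89.9, -2.8]
contact_force: [-3.3, 0.6, 1.0]
gripper_width: 0.0005
t 4.15 bed [-116.11    0.51   35.96] F [-3.34  0.32  0.99] turn [-0.14  0.11 -0.  ]
```

```bash

python3 -m creep '[{"ax":0,"ay":0,"az":0,"tx":0,"ty":0,"tz":0.003,"fingers":0},{"ax":0,"ay":0,"az":0,"tx":0,"ty":0,"tz":0.006,"fingers":0},{"ax":0,"ay":0,"az":0,"tx":0,"ty":0,"tz":0.009,"fingers":0},{"ax":0,"ay":0,"az":0,"tx":0,"ty":0,"tz":0.012,"fingers":0},{"ax":0,"ay":0,"az":0,"tx":0,"ty":0,"tz":0.015,"fingers":0}]' 
python3 - <<'E'
from h import *
from plant import viewer
s=st()
c=viewer.capture('scene'); cv2.imwrite('pics/s1.png',cv2.resize(c['pixels'][140:290,180:330],None,fx=4,fy=4,interpolation=cv2.INTER_CUBIC))
E
```

```text
time_s: 4.65
tcp_pos: [0.5438, -0.0377, 0.036]
eef_rot: [1.5, 89.9, -2.8]
contact_force: [-2.1, -0.1, -0.5]
gripper_width: 0.0006
t 4.65 bed [-101.11    0.45   36.  ] F [-2.09 -0.23 -0.55] turn [-0.14  0.11 -0.  ]
```

View pics/s1.png

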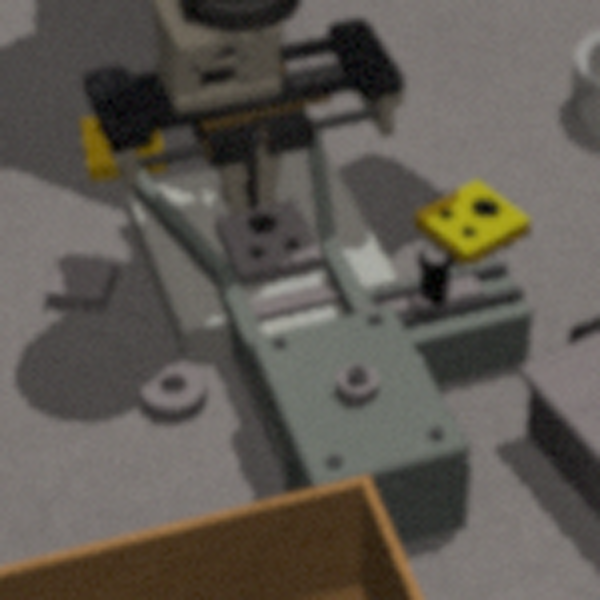

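The plate, at crop (268,240), sits squarely ahead of the fingers and is entering the straight guides. I'll carry on to the ramp.

```bash

python3 -m creep '[{"ax":0,"ay":0,"az":0,"tx":0,"ty":0,"tz":0.0025,"fingers":0},{"ax":0,"ay":0,"az":0,"tx":0,"ty":0,"tz":0.005,"fingers":0},{"ax":0,"ay":0,"az":0,"tx":0,"ty":0,"tz":0.0075,"fingers":0},{"ax":0,"ay":0,"az":0,"tx":0,"ty":0,"tz":0.010,"fingers":0},{"ax":0,"ay":0,"az":0,"tx":0,"ty":0,"tz":0.0125,"fingers":0}]' 
python3 -c "
from h import *
st()"
python3 -m creep '[{"ax":0,"ay":0,"az":0,"tx":0,"ty":0,"tz":0.0025,"fingers":0},{"ax":0,"ay":0,"az":0,"tx":0,"ty":0,"tz":0.005,"fingers":0},{"ax":0,"ay":0,"az":0,"tx":0,"ty":0,"tz":0.0075,"fingers":0},{"ax":0,"ay":0,"az":0,"tx":0,"ty":0,"tz":0.010,"fingers":0},{"ax":0,"ay":0,"az":0,"tx":0,"ty":0,"tz":0.0125,"fingers":0}]' 
python3 -c "
from h import *
st()"
```

```text
time_s: 5.2
tcp_pos: [0.556, -0.0387, 0.0361]
eef_rot: [-1.5, 89.9, -5.9]
contact_force: [-4.0, -0.4, 1.5]
gripper_width: 0.0002
t 5.2 bed [-88.87   0.35  36.06] F [-3.92 -0.7   1.51] turn [-0.15  0.09  0.  ]
time_s: 5.7
tcp_pos: [0.5688, -0.0396, 0.0361]
eef_rot: [3.2, 89.9, -1.1]
contact_force: [-1.6, -0.2, -0.4]
gripper_width: 0.0005
t 5.7 bed [-76.01   0.42  36.06] F [-1.54 -0.31 -0.45] turn [-0.14  0.13 -0.01]
```

```bash

python3 -m creep '[{"ax":0,"ay":0,"az":0,"tx":0,"ty":0,"tz":0.0025,"fingers":0},{"ax":0,"ay":0,"az":0,"tx":0,"ty":0,"tz":0.005,"fingers":0},{"ax":0,"ay":0,"az":0,"tx":0,"ty":0,"tz":0.0075,"fingers":0},{"ax":0,"ay":0,"az":0,"tx":0,"ty":0,"tz":0.010,"fingers":0},{"ax":0,"ay":0,"az":0,"tx":0,"ty":0,"tz":0.0125,"fingers":0}]' 
python3 -c "
from h import *
st()"
python3 -m creep '[{"ax":0,"ay":0,"az":0,"tx":0,"ty":0,"tz":0.0025,"fingers":0},{"ax":0,"ay":0,"az":0,"tx":0,"ty":0,"tz":0.005,"fingers":0},{"ax":0,"ay":0,"az":0,"tx":0,"ty":0,"tz":0.0075,"fingers":0},{"ax":0,"ay":0,"az":0,"tx":0,"ty":0,"tz":0.010,"fingers":0},{"ax":0,"ay":0,"az":0,"tx":0,"ty":0,"tz":0.0125,"fingers":0}]' 
python3 -c "
from h import *
st()"
```

```text
time_s: 6.2
tcp_pos: [0.581, -0.0406, 0.0361]
eef_rot: [-0.5, 89.9, -4.9]
contact_force: [-1.4, -0.0, -0.2]
gripper_width: 0.0003
t 6.2 bed [-63.78   0.33  36.09] F [-1.42 -0.15 -0.2 ] turn [-0.14  0.1   0.  ]
time_s: 6.7
tcp_pos: [0.5933, -0.0416, 0.0361]
eef_rot: [-2.7, 89.9, -7.0]
contact_force: [-2.3, 0.8, -0.6]
gripper_width: 0.0
t 6.7 bed [-51.44   0.24  36.13] F [-2.34  0.59 -0.55] turn [-0.14  0.08  0.  ]
```

```bash

python3 -m creep '[{"ax":0,"ay":0,"az":0,"tx":0,"ty":0,"tz":0.0025,"fingers":0},{"ax":0,"ay":0,"az":0,"tx":0,"ty":0,"tz":0.005,"fingers":0},{"ax":0,"ay":0,"az":0,"tx":0,"ty":0,"tz":0.0075,"fingers":0},{"ax":0,"ay":0,"az":0,"tx":0,"ty":0,"tz":0.010,"fingers":0},{"ax":0,"ay":0,"az":0,"tx":0,"ty":0,"tz":0.0125,"fingers":0}]' 
python3 - <<'E'
from h import *
from plant import viewer
s=st()
c=viewer.capture('scene'); cv2.imwrite('pics/s2.png',cv2.resize(c['pixels'][140:290,180:330],None,fx=4,fy=4,interpolation=cv2.INTER_CUBIC))
E
```

```text
time_s: 7.2
tcp_pos: [0.6054, -0.0426, 0.0361]
eef_rot: [-15.0, 90.0, -19.3]
contact_force: [-5.7, 0.6, 3.6]
gripper_width: 0.0004
t 7.2 bed [-39.35   0.13  36.15] F [-5.68  0.18  3.55] turn [-0.15  0.04  0.01]
```

View pics/s2.png

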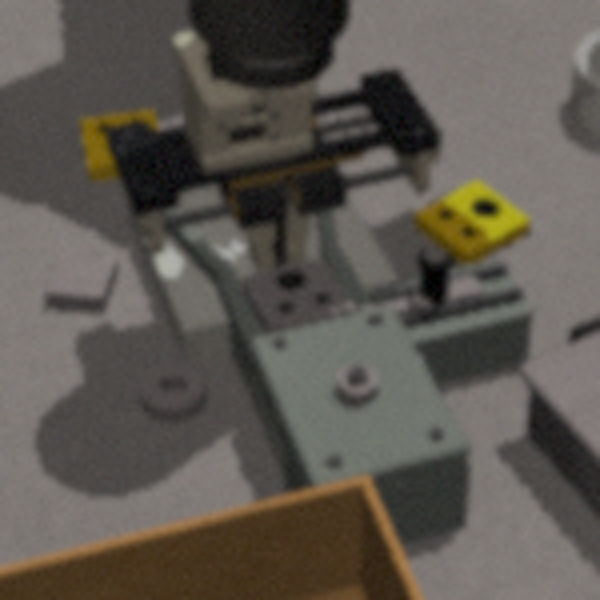

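The plate at crop (295,290) is tipping over the lip and its front is about to go under the cover. I'll go slower from here.

```bash

python3 -m creep '[{"ax":0,"ay":0,"az":0,"tx":0,"ty":0,"tz":0.002,"fingers":0},{"ax":0,"ay":0,"az":0,"tx":0,"ty":0,"tz":0.004,"fingers":0},{"ax":0,"ay":0,"az":0,"tx":0,"ty":0,"tz":0.006,"fingers":0},{"ax":0,"ay":0,"az":0,"tx":0,"ty":0,"tz":0.008,"fingers":0},{"ax":0,"ay":0,"az":0,"tx":0,"ty":0,"tz":0.010,"fingers":0}]' 
python3 -c "
from h import *
st()"
python3 -m creep '[{"ax":0,"ay":0,"az":0,"tx":0,"ty":0,"tz":0.002,"fingers":0},{"ax":0,"ay":0,"az":0,"tx":0,"ty":0,"tz":0.004,"fingers":0},{"ax":0,"ay":0,"az":0,"tx":0,"ty":0,"tz":0.006,"fingers":0},{"ax":0,"ay":0,"az":0,"tx":0,"ty":0,"tz":0.008,"fingers":0},{"ax":0,"ay":0,"az":0,"tx":0,"ty":0,"tz":0.010,"fingers":0}]' 
python3 -c "
from h import *
st()"
```

```text
time_s: 7.75
tcp_pos: [0.6121, -0.0437, 0.0362]
eef_rot: [-166.0, 89.7, -170.4]
contact_force: [-19.2, 2.6, 17.4]
gripper_width: 0.0002
t 7.75 bed [-32.55  -0.48  36.15] F [-19.32   1.14  17.37] turn [-0.18 -0.27  0.07]
time_s: 8.25
tcp_pos: [0.626, -0.044, 0.036]
eef_rot: [1.0, 89.9, -3.3]
contact_force: [-2.5, 1.0, -1.3]
gripper_width: 0.0001
t 8.25 bed [-18.64   0.24  36.02] F [-2.57  0.77 -1.26] turn [-0.15  0.11 -0.  ]
```

```bash

python3 -m creep '[{"ax":0,"ay":0,"az":0,"tx":0,"ty":0,"tz":0.0012,"fingers":0},{"ax":0,"ay":0,"az":0,"tx":0,"ty":0,"tz":0.0024,"fingers":0},{"ax":0,"ay":0,"az":0,"tx":0,"ty":0,"tz":0.0036,"fingers":0},{"ax":0,"ay":0,"az":0,"tx":0,"ty":0,"tz":0.0048,"fingers":0},{"ax":0,"ay":0,"az":0,"tx":0,"ty":0,"tz":0.006,"fingers":0}]' 
python3 -c "
from h import *
st()"
python3 -m creep '[{"ax":0,"ay":0,"az":0,"tx":0,"ty":0,"tz":0.001,"fingers":0},{"ax":0,"ay":0,"az":0,"tx":0,"ty":0,"tz":0.002,"fingers":0},{"ax":0,"ay":0,"az":0,"tx":0,"ty":0,"tz":0.003,"fingers":0},{"ax":0,"ay":0,"az":0,"tx":0,"ty":0,"tz":0.004,"fingers":0}]' 
python3 - <<'E'
from h import *
from plant import viewer
s=st()
c=viewer.capture('scene'); cv2.imwrite('pics/s3.png',cv2.resize(c['pixels'][190:240,210:310],None,fx=8,fy=8,interpolation=cv2.INTER_CUBIC))
E
```

```text
time_s: 8.75
tcp_pos: [0.6317, -0.0445, 0.0362]
eef_rot: [0.4, 89.9, -3.9]
contact_force: [-1.3, 0.5, -0.5]
gripper_width: 0.0007
t 8.75 bed [-12.91   0.18  36.22] F [-1.29  0.46 -0.52] turn [-0.14  0.1  -0.  ]
time_s: 9.15
tcp_pos: [0.6357, -0.0447, 0.0362]
eef_rot: [0.1, 89.9, -4.2]
contact_force: [-2.2, 0.0, -0.7]
gripper_width: 0.0005
t 9.15 bed [-8.97  0.21 36.23] F [-2.24 -0.12 -0.72] turn [-0.14  0.09 -0.  ]
```

View pics/s3.png

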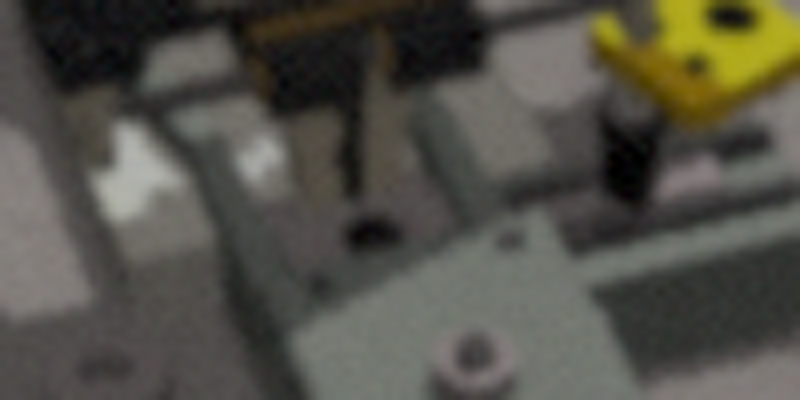

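```bash

python3 -m creep '[{"ax":0,"ay":0,"az":0,"tx":0,"ty":0,"tz":0.0008,"fingers":0},{"ax":0,"ay":0,"az":0,"tx":0,"ty":0,"tz":0.0016,"fingers":0},{"ax":0,"ay":0,"az":0,"tx":0,"ty":0,"tz":0.0024,"fingers":0}]' 
python3 -c "
from h import *
st()"
```

```text
time_s: 9.5
tcp_pos: [0.6381, -0.045, 0.0362]
eef_rot: [-1.5, 89.9, -5.8]
contact_force: [-2.0, -0.8, -0.8]
gripper_width: 0.0006
t 9.5 bed [-6.58  0.15 36.23] F [-1.98 -0.99 -0.8 ] turn [-0.14  0.1   0.  ]
```

```bash

python3 -m creep '[{"ax":0,"ay":0,"az":0,"tx":0,"ty":0,"tz":0.0008,"fingers":0},{"ax":0,"ay":0,"az":0,"tx":0,"ty":0,"tz":0.0016,"fingers":0},{"ax":0,"ay":0,"az":0,"tx":0,"ty":0,"tz":0.0024,"fingers":0}]' 
python3 -c "
from h import *
st()"
```

```text
time_s: 9.8
tcp_pos: [0.6405, -0.0451, 0.0362]
eef_rot: [0.9, 89.9, -3.4]
contact_force: [-1.8, 0.1, -0.2]
gripper_width: 0.0003
t 9.8 bed [-4.14  0.17 36.25] F [-1.78 -0.03 -0.18] turn [-0.15  0.1  -0.  ]
```

```bash

python3 -m creep '[{"ax":0,"ay":0,"az":0,"tx":0,"ty":0,"tz":0.0008,"fingers":0},{"ax":0,"ay":0,"az":0,"tx":0,"ty":0,"tz":0.0016,"fingers":0},{"ax":0,"ay":0,"az":0,"tx":0,"ty":0,"tz":0.0024,"fingers":0}]' 
python3 - <<'E'
from h import *
from plant import viewer
s=st()
c=viewer.capture('scene'); cv2.imwrite('pics/s4.png',cv2.resize(c['pixels'][190:240,210:310],None,fx=8,fy=8,interpolation=cv2.INTER_CUBIC))
E
```

```text
time_s: 10.1
tcp_pos: [0.6429, -0.0453, 0.0362]
eef_rot: [0.0, 89.9, -4.3]
contact_force: [-1.8, 0.7, -0.3]
gripper_width: 0.0004
t 10.1 bed [-1.73  0.18 36.19] F [-1.86  0.55 -0.32] turn [-0.14  0.1   0.  ]
```

View pics/s4.png

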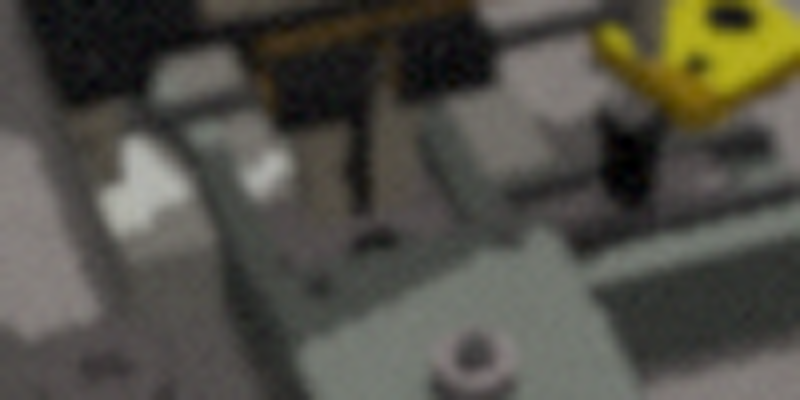

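```bash

python3 -m creep '[{"ax":0,"ay":0,"az":0,"tx":0,"ty":0,"tz":0.0008,"fingers":0},{"ax":0,"ay":0,"az":0,"tx":0,"ty":0,"tz":0.0016,"fingers":0},{"ax":0,"ay":0,"az":0,"tx":0,"ty":0,"tz":0.0024,"fingers":0}]' 
python3 -c "
from h import *
st()"
```

```text
time_s: 10.45
tcp_pos: [0.6453, -0.0455, 0.0363]
eef_rot: [0.4, 89.9, -3.9]
contact_force: [-3.0, 0.4, -0.5]
gripper_width: 0.0006
t 10.45 bed [ 0.69  0.15 36.26] F [-2.98  0.16 -0.46] turn [-0.14  0.1  -0.  ]
```

Force has risen slightly (3 N). I'll repeat with a smaller step.

```bash

python3 -m creep '[{"ax":0,"ay":0,"az":0,"tx":0,"ty":0,"tz":0.0005,"fingers":0},{"ax":0,"ay":0,"az":0,"tx":0,"ty":0,"tz":0.001,"fingers":0}]' 
python3 -c "
from h import *
st()"
```

```text
time_s: 10.65
tcp_pos: [0.6462, -0.0456, 0.0362]
eef_rot: [-0.9, 89.9, -5.3]
contact_force: [-1.9, -0.2, 0.1]
gripper_width: 0.0004
t 10.65 bed [ 1.62  0.14 36.2 ] F [-1.85 -0.37  0.08] turn [-0.14  0.09  0.  ]
```

Just noise, so I'll continue.

```bash

python3 -m creep '[{"ax":0,"ay":0,"az":0,"tx":0,"ty":0,"tz":0.0008,"fingers":0},{"ax":0,"ay":0,"az":0,"tx":0,"ty":0,"tz":0.0016,"fingers":0},{"ax":0,"ay":0,"az":0,"tx":0,"ty":0,"tz":0.0024,"fingers":0}]' 
python3 -c "
from h import *
st()"
```

```text
time_s: 10.95
tcp_pos: [0.6487, -0.0457, 0.0362]
eef_rot: [0.0, 89.9, -4.3]
contact_force: [-2.3, -1.0, 0.3]
gripper_width: 0.0006
t 10.95 bed [ 4.12  0.16 36.23] F [-2.19 -1.19  0.34] turn [-0.14  0.1   0.  ]
```

```bash

python3 -m creep '[{"ax":0,"ay":0,"az":0,"tx":0,"ty":0,"tz":0.0008,"fingers":0},{"ax":0,"ay":0,"az":0,"tx":0,"ty":0,"tz":0.0016,"fingers":0},{"ax":0,"ay":0,"az":0,"tx":0,"ty":0,"tz":0.0024,"fingers":0}]' 
python3 -c "
from h import *
st()"
```

```text
time_s: 11.25
tcp_pos: [0.6511, -0.0459, 0.0362]
eef_rot: [-0.6, 89.9, -5.0]
contact_force: [-2.2, -0.1, -0.2]
gripper_width: 0.0005
t 11.25 bed [ 6.47  0.15 36.25] F [-2.19 -0.3  -0.17] turn [-0.14  0.1   0.  ]
```

```bash

python3 -m creep '[{"ax":0,"ay":0,"az":0,"tx":0,"ty":0,"tz":0.0008,"fingers":0},{"ax":0,"ay":0,"az":0,"tx":0,"ty":0,"tz":0.0016,"fingers":0},{"ax":0,"ay":0,"az":0,"tx":0,"ty":0,"tz":0.0024,"fingers":0}]' 
python3 -c "
from h import *
st()"
```

```text
time_s: 11.55
tcp_pos: [0.6535, -0.0461, 0.0362]
eef_rot: [1.0, 89.9, -3.4]
contact_force: [-1.4, 0.1, -0.1]
gripper_width: 0.0003
t 11.55 bed [ 8.89  0.15 36.22] F [-1.43 -0.05 -0.07] turn [-0.14  0.1  -0.  ]
```

```bash

python3 -m creep '[{"ax":0,"ay":0,"az":0,"tx":0,"ty":0,"tz":0.0008,"fingers":0},{"ax":0,"ay":0,"az":0,"tx":0,"ty":0,"tz":0.0016,"fingers":0},{"ax":0,"ay":0,"az":0,"tx":0,"ty":0,"tz":0.0024,"fingers":0}]' 
python3 -c "
from h import *
st()"
```

```text
time_s: 11.85
tcp_pos: [0.6558, -0.0463, 0.0362]
eef_rot: [-0.2, 89.9, -4.6]
contact_force: [-2.3, 0.1, 0.3]
gripper_width: 0.0006
t 11.85 bed [11.27  0.13 36.24] F [-2.26 -0.04  0.28] turn [-0.14  0.1   0.  ]
```

```bash

python3 -m creep '[{"ax":0,"ay":0,"az":0,"tx":0,"ty":0,"tz":0.0008,"fingers":0},{"ax":0,"ay":0,"az":0,"tx":0,"ty":0,"tz":0.0016,"fingers":0},{"ax":0,"ay":0,"az":0,"tx":0,"ty":0,"tz":0.0024,"fingers":0}]' 
python3 -c "
from h import *
st()"
```

```text
time_s: 12.15
tcp_pos: [0.6578, -0.0465, 0.0361]
eef_rot: [-4.3, 89.9, -8.7]
contact_force: [-3.2, 1.3, 1.3]
gripper_width: 0.0006
t 12.15 bed [13.25  0.08 36.13] F [-3.24  1.08  1.35] turn [-0.15  0.05  0.  ]
```

```bash

python3 -m creep '[{"ax":0,"ay":0,"az":0,"tx":0,"ty":0,"tz":0.0004,"fingers":0},{"ax":0,"ay":0,"az":0,"tx":0,"ty":0,"tz":0.0004,"fingers":0}]' 
python3 -c "
from h import *
st()"
```

```text
time_s: 12.35
tcp_pos: [0.658, -0.0465, 0.0361]
eef_rot: [-12.0, 90.0, -16.4]
contact_force: [-5.4, 0.9, 2.6]
gripper_width: 0.0004
t 12.35 bed [13.42  0.05 36.15] F [-5.4   0.47  2.64] turn [-0.15  0.04  0.01]
```

```bash

python3 -m creep '[{"ax":0,"ay":0,"az":0,"tx":0,"ty":0,"tz":0.0005,"fingers":0},{"ax":0,"ay":0,"az":0,"tx":0,"ty":0,"tz":0.001,"fingers":0}]' 
python3 -c "
from h import *
st()"
```

```text
time_s: 12.55
tcp_pos: [0.6585, -0.0466, 0.0361]
eef_rot: [-118.1, 90.0, -122.5]
contact_force: [-7.3, 1.5, 3.6]
gripper_width: 0.0006
t 12.55 bed [1.393e+01 1.000e-02 3.613e+01] F [-7.43  0.92  3.6 ] turn [-0.15 -0.01  0.01]
```

```bash

python3 -m creep '[{"ax":0,"ay":0,"az":0,"tx":0,"ty":0,"tz":0.0005,"fingers":0},{"ax":0,"ay":0,"az":0,"tx":0,"ty":0,"tz":0.001,"fingers":0}]' 
python3 -c "
from h import *
st()"
```

```text
time_s: 12.75
tcp_pos: [0.6588, -0.0467, 0.0361]
eef_rot: [-164.3, 89.9, -168.6]
contact_force: [-9.2, 3.2, 6.1]
gripper_width: 0.0004
t 12.75 bed [14.26 -0.06 36.07] F [-9.41  2.48  6.08] turn [-0.16 -0.08  0.02]
```

```bash

python3 -m creep '[{"ax":0,"ay":0,"az":0,"tx":-0.0002,"ty":0,"tz":0.0003,"fingers":0},{"ax":0,"ay":0,"az":0,"tx":-0.0003,"ty":0,"tz":0.0006,"fingers":0}]' 
python3 -c "
from h import *
st()"
```

```text
time_s: 12.95
tcp_pos: [0.6591, -0.0468, 0.0361]
eef_rot: [-169.0, 89.9, -173.4]
contact_force: [-9.0, 2.5, 4.0]
gripper_width: 0.0003
t 12.95 bed [14.53 -0.09 36.13] F [-9.2   1.82  4.  ] turn [-0.17 -0.11  0.02]
```

```bash

python3 -m creep '[{"ax":0,"ay":0,"az":0,"tx":-0.0002,"ty":0,"tz":0.0005,"fingers":0},{"ax":0,"ay":0,"az":0,"tx":-0.0004,"ty":0,"tz":0.001,"fingers":0}]' 
python3 -c "
from h import *
st()"
```

```text
time_s: 13.15
tcp_pos: [0.6596, -0.0468, 0.0362]
eef_rot: [-171.7, 89.8, -176.1]
contact_force: [-9.4, 2.2, 2.7]
gripper_width: 0.0006
t 13.15 bed [15.07 -0.14 36.19] F [-9.5   1.52  2.66] turn [-0.18 -0.16  0.02]
```

```bash

python3 -m creep '[{"ax":0,"ay":0,"az":0,"tx":0,"ty":0,"tz":0.0003,"fingers":0}]' 
python3 -c "
from h import *
st()"
```

```text
time_s: 13.25
tcp_pos: [0.6597, -0.0469, 0.0362]
eef_rot: [-171.2, 89.8, -175.6]
contact_force: [-10.8, 1.9, 4.4]
gripper_width: 0.0003
t 13.25 bed [15.11 -0.15 36.15] F [-10.88   1.1    4.38] turn [-0.18 -0.19  0.03]
```

```bash

python3 -m creep '[{"ax":0,"ay":0,"az":0,"tx":-0.0001,"ty":0,"tz":0.0004,"fingers":0},{"ax":0,"ay":0,"az":0,"tx":-0.0002,"ty":0,"tz":0.0008,"fingers":0}]' 
python3 -c "
from h import *
st()"
```

```text
time_s: 13.45
tcp_pos: [0.66, -0.0469, 0.0362]
eef_rot: [-172.0, 89.8, -176.4]
contact_force: [-12.2, 2.4, 3.5]
gripper_width: 0.001
t 13.45 bed [15.45 -0.21 36.19] F [-12.36   1.53   3.55] turn [-0.19 -0.24  0.03]
```

```bash

python3 -m creep '[{"ax":0,"ay":0,"az":0,"tx":0,"ty":0,"tz":0,"fingers":0},{"ax":0,"ay":0,"az":0,"tx":0,"ty":0,"tz":0,"fingers":0},{"ax":0,"ay":0,"az":0,"tx":0,"ty":0,"tz":0,"fingers":0}]' 
python3 -c "
from h import *
st()"
```

```text
time_s: 13.75
tcp_pos: [0.66, -0.0469, 0.0362]
eef_rot: [-171.8, 89.8, -176.2]
contact_force: [-11.0, 2.8, 3.1]
gripper_width: 0.0006
t 13.75 bed [15.44 -0.19 36.16] F [-11.15   1.94   3.13] turn [-0.18 -0.24  0.03]
```

```bash

python3 -m creep '[{"ax":0,"ay":0,"az":0,"tx":0,"ty":0,"tz":0.0003,"fingers":0},{"ax":0,"ay":0,"az":0,"tx":0,"ty":0,"tz":0.0003,"fingers":0},{"ax":0,"ay":0,"az":0,"tx":0,"ty":0,"tz":0.0003,"fingers":0},{"ax":0,"ay":0,"az":0,"tx":0,"ty":0,"tz":0.0003,"fingers":0}]' 
python3 -c "
from h import *
st()"
python3 -m creep '[{"ax":0,"ay":0,"az":0,"tx":0,"ty":0,"tz":0,"fingers":0},{"ax":0,"ay":0,"az":0,"tx":0,"ty":0,"tz":0,"fingers":0},{"ax":0,"ay":0,"az":0,"tx":0,"ty":0,"tz":0,"fingers":0},{"ax":0,"ay":0,"az":0,"tx":0,"ty":0,"tz":0,"fingers":0}]' 
python3 -c "
from h import *
st()"
```

```text
time_s: 14.15
tcp_pos: [0.66, -0.047, 0.0361]
eef_rot: [-172.1, 89.7, -176.5]
contact_force: [-12.3, 3.1, 4.5]
gripper_width: 0.0005
t 14.15 bed [15.45 -0.23 36.14] F [-12.51   2.16   4.5 ] turn [-0.18 -0.27  0.04]
time_s: 14.55
tcp_pos: [0.66, -0.0469, 0.0362]
eef_rot: [-172.2, 89.7, -176.6]
contact_force: [-11.4, 3.2, 4.8]
gripper_width: 0.0003
t 14.55 bed [15.45 -0.22 36.17] F [-11.6    2.31   4.83] turn [-0.19 -0.27  0.04]
```

```bash

python3 -m creep '[{"ax":0,"ay":0,"az":0,"tx":-0.0001,"ty":0,"tz":0.0002,"fingers":0},{"ax":0,"ay":0,"az":0,"tx":-0.0002,"ty":0,"tz":0.0003,"fingers":0},{"ax":0,"ay":0,"az":0,"tx":-0.0002,"ty":0,"tz":0.0003,"fingers":0}]' 
python3 -c "
from h import *
st()"
```

```text
time_s: 14.85
tcp_pos: [0.6602, -0.047, 0.0362]
eef_rot: [-172.5, 89.7, -176.8]
contact_force: [-11.7, 2.6, 3.3]
gripper_width: 0.0006
t 14.85 bed [15.67 -0.25 36.2 ] F [-11.87   1.74   3.26] turn [-0.19 -0.28  0.04]
```

```bash

python3 -m creep '[{"ax":0,"ay":0,"az":0,"tx":0,"ty":0,"tz":0,"fingers":0},{"ax":0,"ay":0,"az":0,"tx":0,"ty":0,"tz":0,"fingers":0},{"ax":0,"ay":0,"az":0,"tx":0,"ty":0,"tz":0,"fingers":0},{"ax":0,"ay":0,"az":0,"tx":0,"ty":0,"tz":0,"fingers":0}]' 
python3 -c "
from h import *
st()"
python3 -m creep '[{"ax":0,"ay":0,"az":0,"tx":0,"ty":0,"tz":0,"fingers":0},{"ax":0,"ay":0,"az":0,"tx":0,"ty":0,"tz":0,"fingers":0},{"ax":0,"ay":0,"az":0,"tx":0,"ty":0,"tz":0,"fingers":0},{"ax":0,"ay":0,"az":0,"tx":0,"ty":0,"tz":0,"fingers":0}]' 
python3 -c "
from h import *
st()"
```

```text
time_s: 15.25
tcp_pos: [0.6602, -0.047, 0.0362]
eef_rot: [-172.5, 89.7, -176.9]
contact_force: [-11.0, 3.2, 3.1]
gripper_width: 0.0003
t 15.25 bed [15.63 -0.24 36.17] F [-11.21   2.42   3.14] turn [-0.19 -0.28  0.04]
time_s: 15.65
tcp_pos: [0.6602, -0.047, 0.0362]
eef_rot: [-172.2, 89.7, -176.6]
contact_force: [-12.4, 1.9, 3.0]
gripper_width: 0.0004
t 15.65 bed [15.64 -0.27 36.18] F [-12.47   1.     3.04] turn [-0.19 -0.28  0.04]
```

Held for 0.8 s at about 12 N tool push, roughly 10 N on the stop. I'll back off gently, rise and look.

```bash

python3 -m creep '[{"ax":0,"ay":0,"az":0,"tx":0,"ty":0,"tz":-0.0015,"fingers":0},{"ax":0,"ay":0,"az":0,"tx":0,"ty":0,"tz":-0.004,"fingers":0},{"ax":0,"ay":0,"az":0,"tx":0,"ty":0,"tz":-0.008,"fingers":0},{"ax":0,"ay":0,"az":0,"tx":0,"ty":0,"tz":-0.014,"fingers":0},{"ax":0,"ay":0,"az":0,"tx":0,"ty":0,"tz":-0.022,"fingers":0}]' 
python3 -m creep '[{"ax":0,"ay":0,"az":0,"tx":-0.02,"ty":0,"tz":-0.005,"fingers":0},{"ax":0,"ay":0,"az":0,"tx":-0.060,"ty":0,"tz":0,"fingers":0},{"ax":0,"ay":0,"az":0,"tx":-0.100,"ty":0,"tz":0.02,"fingers":0},{"ax":0,"ay":0,"az":0,"tx":-0.100,"ty":0,"tz":0.06,"fingers":0},{"ax":0,"ay":0,"az":0,"tx":-0.100,"ty":0,"tz":0.085,"fingers":0}]' 
python3 -m creep '[{"ax":0,"ay":0,"az":0,"tx":0,"ty":0,"tz":0,"fingers":0},{"ax":0,"ay":0,"az":0,"tx":0,"ty":0,"tz":0,"fingers":0}]' 
python3 - <<'E'
from h import *
from plant import viewer
s=st(); c=viewer.capture('wrist'); pickle.dump((s,c),open('pics/w3.pkl','wb'))
cv2.imwrite('pics/w3.png',cv2.resize(c['pixels'][:215,170:430],None,fx=3,fy=3,interpolation=cv2.INTER_CUBIC))
E
```

```text
time_s: 16.15
tcp_pos: [0.6425, -0.0451, 0.0377]
eef_rot: [4.2, 89.8, -0.1]
contact_force: [-1.3, 0.5, 0.6]
gripper_width: 0.0007
time_s: 16.65
tcp_pos: [0.7293, -0.0516, 0.1405]
eef_rot: [7.7, 89.6, 3.4]
contact_force: [0.3, 0.5, -0.0]
gripper_width: 0.0004
time_s: 16.85
tcp_pos: [0.7263, -0.0517, 0.1369]
eef_rot: [1.1, 89.9, -3.3]
contact_force: [-0.0, -0.3, 0.7]
gripper_width: 0.0004
t 16.85 bed [ 8.1940e+01 -9.0000e-02  1.3691e+02] F [-0.02 -0.3   0.71] turn [-0.16  0.08 -0.  ]
```

View pics/w3.png

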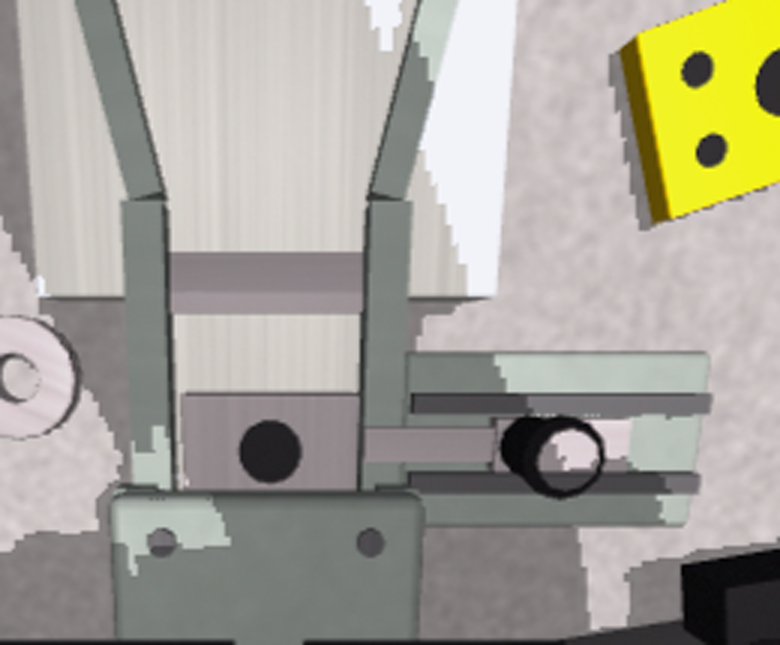

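The plate is past the lip. Its rear edge is at row 394, the big hole at (270,450), and the tongue is still open at (430,443). I'll check the plate's height and measure the knob, whose top is at (570,455).

```bash

python3 - <<'E'
from h import *
s,c=pickle.load(open('pics/w3.pkl','rb')); W=cam(c,s['tcp_pos'],s['eef_rot']); P=cloud(c,W)
def q(x,y,z):
    uv=(np.array([x,y])+.5)/3-.5+[170,0]; return inbed(ray(c,W,uv,z)[0]).round(1)
print('plate rear',q(183,394,.041),q(358,394,.041),'lip',q(172,313,.033),q(362,313,.033))
for n,x,y in[('plate n',200,410),('plate f',200,475),('plate r',340,470),('plate nr',345,405),('lip',260,305),('deck',260,200),('pocket',260,350),('knob',575,450),('bar',615,440),('tongue',430,443),('cover',270,560)]:
    uv=((np.array([x,y])+.5)/3-.5+[170,0]).round().astype(int); p=np.nanmedian(P[uv[1]-1:uv[1]+2,uv[0]-1:uv[0]+2].reshape(-1,3),0); print(n,inbed(p).round(1))
print('knob top',q(570,455,.088), 'radius edge',q(537,455,.088),q(606,455,.088),'cover edge',q(118,492,.07),q(420,492,.07))
print('tongue tip',q(366,443,.054),'bar end',q(630,440,.054), q(495,440,.054))
E
```

```text
plate rear [ 25.4 -26.5  41. ] [25.5 27.8 41. ] lip [  1.1 -30.   33. ] [ 1.2 29.2 33. ]
plate n [ 30.1 -21.7  39.9]
plate f [ 50.8 -22.3  40.1]
plate r [49.  22.8 40.4]
plate nr [29.3 24.2 40.2]
lip [-1.5 -2.9 32.4]
deck [-32.1  -2.8  28.8]
pocket [12.  -3.  26.3]
knob [41.8 91.7 53.6]
bar [ 38.1 103.9  53.8]
tongue [39.1 48.6 51.8]
cover [70.8  0.6 69.2]
knob top [38.4 77.7 88. ] radius edge [38.4 69.1 88. ] [38.4 86.9 88. ] cover edge [ 51.  -42.8  70. ] [51.1 42.9 70. ]
tongue tip [39.1 29.1 54. ] bar end [ 38.4 108.   54. ] [38.3 67.6 54. ]
```

```bash

python3 - <<'E'
from h import *
c=pickle.load(open('pics/top0.pkl','rb')); P=cloud(c,cam(c))
Q=P[50:200,170:262].reshape(-1,3); Q=Q[~np.isnan(Q[:,0])]; B=np.array([inbed(p) for p in Q])
m=(B[:,2]>50); print('max z',B[:,2].max())
n=(B[:,0]>-30)&(B[:,0]<95)&(B[:,1]>20)&(B[:,1]<240); print('maxz near',B[n][:,2].max(), B[n][B[n][:,2].argmax()].round())
s=st()
print([v.round(2) for v in goal(s,YAW,bp(37,124,100),1)[:2]])
E
```

```text
max z 93.95465507391609
maxz near 93.95465507391609 [45. 71. 94.]
t 16.9 bed [ 8.1520e+01 -1.1000e-01  1.3713e+02] F [-0.32 -0.52  0.62] turn [-0.15  0.07  0.  ]
[array([ 37.07, 123.99, -44.89]), array([-0.15,  0.07,  0.  ])]
```

```bash

python3 -m creep '[{"ax":0,"ay":0,"az":0,"tx":0,"ty":0.040,"tz":-0.015,"fingers":0},{"ax":0,"ay":0,"az":0,"tx":0,"ty":0.080,"tz":-0.030,"fingers":0},{"ax":0,"ay":0,"az":0,"tx":0,"ty":0.115,"tz":-0.045,"fingers":0},{"ax":0,"ay":0,"az":0,"tx":0.020,"ty":0.124,"tz":-0.045,"fingers":0},{"ax":0,"ay":0,"az":0,"tx":0.037,"ty":0.124,"tz":-0.045,"fingers":0}]' 
python3 -m creep '[{"ax":0,"ay":0,"az":0,"tx":0,"ty":0,"tz":0,"fingers":0},{"ax":0,"ay":0,"az":0,"tx":0,"ty":0,"tz":0,"fingers":0}]' 
python3 - <<'E'
from h import *
s=st()
print([v.round(2) for v in goal(s,YAW,bp(36.5,124,60),1)[:2]])
E
```

```text
time_s: 17.4
tcp_pos: [0.6902, 0.0778, 0.1011]
eef_rot: [16.7, 89.8, 12.6]
contact_force: [-0.4, 0.3, -0.1]
gripper_width: 0.0005
time_s: 17.6
tcp_pos: [0.6906, 0.0752, 0.1009]
eef_rot: [-12.9, 89.9, -17.2]
contact_force: [0.9, -0.2, 0.7]
gripper_width: 0.0006
t 17.6 bed [ 37.08 123.86 100.92] F [ 0.89 -0.15  0.74] turn [-0.12  0.1   0.02]
[array([40.92,  0.15, -0.65]), array([-0.12,  0.1 ,  0.02])]
```

```bash

python3 -m creep '[{"ax":0,"ay":0,"az":0,"tx":0.018,"ty":0,"tz":0,"fingers":0},{"ax":0,"ay":0,"az":0,"tx":0.032,"ty":0,"tz":0,"fingers":0},{"ax":0,"ay":0,"az":0,"tx":0.041,"ty":0,"tz":-0.0005,"fingers":0},{"ax":0,"ay":0,"az":0,"tx":0.041,"ty":0,"tz":-0.0005,"fingers":0}]' 
python3 - <<'E'
from h import *
from plant import viewer
s=st()
for n in('scene','top'):
  c=viewer.capture(n)
  x,y=(250,160) if n=='scene' else (215,110)
  cv2.imwrite(f'pics/k1{n}.png',cv2.resize(c['pixels'][y:y+75,x:x+100],None,fx=7,fy=7,interpolation=cv2.INTER_CUBIC))
E
```

```text
time_s: 18.0
tcp_pos: [0.6897, 0.0748, 0.058]
eef_rot: [-120.1, 89.9, -124.5]
contact_force: [1.1, -0.6, -0.0]
gripper_width: 0.0004
t 18.0 bed [ 36.18 123.38  58.02] F [ 1.13 -0.5  -0.  ] turn [-0.18 -0.03  0.05]
```

View pics/k1scene.png

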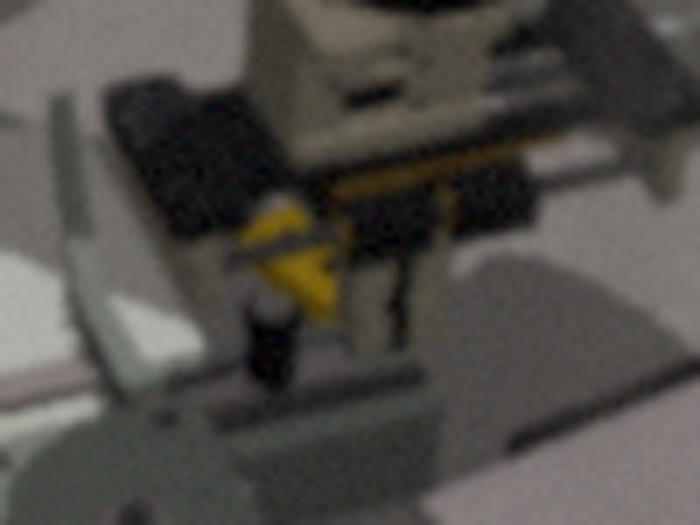

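The closed fingers (crop 390,300) stand to the left (+y) of the knob (crop 270,350) and clear of it. I'll push towards -y.

```bash

python3 -m creep '[{"ax":0,"ay":0,"az":0,"tx":-0.001,"ty":-0.003,"tz":0,"fingers":0},{"ax":0,"ay":0,"az":0,"tx":-0.001,"ty":-0.006,"tz":0,"fingers":0},{"ax":0,"ay":0,"az":0,"tx":-0.001,"ty":-0.009,"tz":0,"fingers":0},{"ax":0,"ay":0,"az":0,"tx":-0.001,"ty":-0.012,"tz":0,"fingers":0},{"ax":0,"ay":0,"az":0,"tx":-0.001,"ty":-0.015,"tz":0,"fingers":0}]' 
python3 -c "
from h import *
st()"
python3 -m creep '[{"ax":0,"ay":0,"az":0,"tx":0,"ty":-0.003,"tz":0,"fingers":0},{"ax":0,"ay":0,"az":0,"tx":0,"ty":-0.006,"tz":0,"fingers":0},{"ax":0,"ay":0,"az":0,"tx":0,"ty":-0.009,"tz":0,"fingers":0}]' 
python3 -c "
from h import *
st()"
```

```text
time_s: 18.6
tcp_pos: [0.6895, 0.0601, 0.0605]
eef_rot: [2.2, 89.9, -2.2]
contact_force: [0.0, 0.8, 0.3]
gripper_width: 0.0003
t 18.6 bed [ 37.07 108.74  60.54] F [-0.06  0.81  0.25] turn [-0.15  0.11 -0.  ]
time_s: 18.9
tcp_pos: [0.6889, 0.0517, 0.0604]
eef_rot: [13.9, 89.9, 9.5]
contact_force: [-1.3, 2.3, -0.1]
gripper_width: 0.0005
t 18.9 bed [ 37.05 100.25  60.37] F [-1.45  2.24 -0.09] turn [-0.14  0.11 -0.03]
```

```bash

python3 -m creep '[{"ax":0,"ay":0,"az":0,"tx":0,"ty":-0.0025,"tz":0,"fingers":0},{"ax":0,"ay":0,"az":0,"tx":0,"ty":-0.005,"tz":0,"fingers":0},{"ax":0,"ay":0,"az":0,"tx":0,"ty":-0.0075,"tz":0,"fingers":0},{"ax":0,"ay":0,"az":0,"tx":0,"ty":-0.010,"tz":0,"fingers":0}]' 
python3 -c "
from h import *
st()"
python3 -m creep '[{"ax":0,"ay":0,"az":0,"tx":0,"ty":-0.002,"tz":0,"fingers":0},{"ax":0,"ay":0,"az":0,"tx":0,"ty":-0.004,"tz":0,"fingers":0},{"ax":0,"ay":0,"az":0,"tx":0,"ty":-0.006,"tz":0,"fingers":0}]' 
python3 -c "
from h import *
st()"
```

```text
time_s: 19.3
tcp_pos: [0.6881, 0.0414, 0.0604]
eef_rot: [2.0, 89.9, -2.4]
contact_force: [0.0, 3.6, 0.2]
gripper_width: 0.0005
t 19.3 bed [37.   89.93 60.4 ] F [-0.24  3.62  0.16] turn [-0.14  0.1  -0.  ]
time_s: 19.6
tcp_pos: [0.6876, 0.0354, 0.0604]
eef_rot: [-0.5, 89.9, -4.9]
contact_force: [0.8, 2.7, 0.5]
gripper_width: 0.0004
t 19.6 bed [36.97 83.9  60.37] F [0.58 2.74 0.51] turn [-0.14  0.1   0.  ]
```

```bash

python3 -m creep '[{"ax":0,"ay":0,"az":0,"tx":0,"ty":-0.0015,"tz":0,"fingers":0},{"ax":0,"ay":0,"az":0,"tx":0,"ty":-0.003,"tz":0,"fingers":0},{"ax":0,"ay":0,"az":0,"tx":0,"ty":-0.004,"tz":0,"fingers":0}]' 
python3 -c "
from h import *
st()"
```

```text
time_s: 19.9
tcp_pos: [0.6874, 0.0318, 0.0604]
eef_rot: [16.4, 89.9, 12.1]
contact_force: [-0.1, 7.4, 0.7]
gripper_width: 0.0005
t 19.9 bed [37.05 80.37 60.4 ] F [-0.68  7.37  0.66] turn [-0.15  0.12 -0.03]
```

```bash

python3 -m creep '[{"ax":0,"ay":0,"az":0,"tx":0,"ty":-0.0008,"tz":0,"fingers":0},{"ax":0,"ay":0,"az":0,"tx":0,"ty":-0.0012,"tz":0,"fingers":0},{"ax":0,"ay":0,"az":0,"tx":0,"ty":-0.0012,"tz":0,"fingers":0}]' 
python3 -c "
from h import *
st()"
```

```text
time_s: 20.2
tcp_pos: [0.6874, 0.0318, 0.0604]
eef_rot: [34.5, 89.8, 30.2]
contact_force: [0.1, 8.1, 0.7]
gripper_width: 0.0004
t 20.2 bed [37.05 80.32 60.43] F [-0.54  8.11  0.65] turn [-0.13  0.14 -0.09]
```

```bash

python3 -m creep '[{"ax":0,"ay":0,"az":0,"tx":0,"ty":-0.0008,"tz":0,"fingers":0},{"ax":0,"ay":0,"az":0,"tx":0,"ty":-0.0012,"tz":0,"fingers":0},{"ax":0,"ay":0,"az":0,"tx":0,"ty":-0.0012,"tz":0,"fingers":0}]' 
python3 -c "
from h import *
st()"
python3 -m creep '[{"ax":0,"ay":0,"az":0,"tx":0,"ty":0.002,"tz":0,"fingers":0},{"ax":0,"ay":0,"az":0,"tx":0,"ty":0.008,"tz":0,"fingers":0},{"ax":0,"ay":0,"az":0,"tx":0,"ty":0.018,"tz":0,"fingers":0},{"ax":0,"ay":0,"az":0,"tx":0,"ty":0.030,"tz":0,"fingers":0},{"ax":0,"ay":0,"az":0,"tx":-0.02,"ty":0.035,"tz":0,"fingers":0}]' 
python3 -m creep '[{"ax":0,"ay":0,"az":0,"tx":-0.04,"ty":0,"tz":0,"fingers":0},{"ax":0,"ay":0,"az":0,"tx":-0.080,"ty":0,"tz":0,"fingers":0},{"ax":0,"ay":0,"az":0,"tx":-0.090,"ty":-0.035,"tz":0.02,"fingers":0},{"ax":0,"ay":0,"az":0,"tx":-0.090,"ty":-0.07,"tz":0.045,"fingers":0},{"ax":0,"ay":0,"az":0,"tx":-0.090,"ty":-0.09,"tz":0.045,"fingers":0}]' 
python3 -m creep '[{"ax":0,"ay":0,"az":0,"tx":0,"ty":0,"tz":0,"fingers":0},{"ax":0,"ay":0,"az":0,"tx":0,"ty":0,"tz":0,"fingers":0}]' 
python3 - <<'E'
from h import *
from plant import viewer
s=st(); c=viewer.capture('wrist'); pickle.dump((s,c),open('pics/w4.pkl','wb'))
cv2.imwrite('pics/w4.png',cv2.resize(c['pixels'][:215,170:430],None,fx=3,fy=3,interpolation=cv2.INTER_CUBIC))
E
```

```text
time_s: 20.5
tcp_pos: [0.6875, 0.0316, 0.0605]
eef_rot: [43.2, 89.8, 38.9]
contact_force: [-1.5, 12.7, -0.8]
gripper_width: 0.0007
t 20.5 bed [37.11 80.09 60.47] F [-2.38 12.51 -0.77] turn [-0.11  0.16 -0.15]
time_s: 21.0
tcp_pos: [0.6879, 0.0649, 0.0776]
eef_rot: [-151.5, 89.8, -155.8]
contact_force: [-0.9, 0.8, -0.5]
gripper_width: 0.0005
time_s: 21.5
tcp_pos: [0.7295, -0.0308, 0.1706]
eef_rot: [-8.8, 89.8, -13.2]
contact_force: [0.1, -0.2, -0.6]
gripper_width: 0.0004
time_s: 21.7
tcp_pos: [0.7272, -0.0292, 0.1699]
eef_rot: [-12.9, 90.0, -17.3]
contact_force: [0.9, 0.6, -0.1]
gripper_width: 0.0003
t 21.7 bed [ 81.2   22.41 169.92] F [ 0.89  0.69 -0.06] turn [-0.2   0.05  0.01]
```

View pics/w4.png

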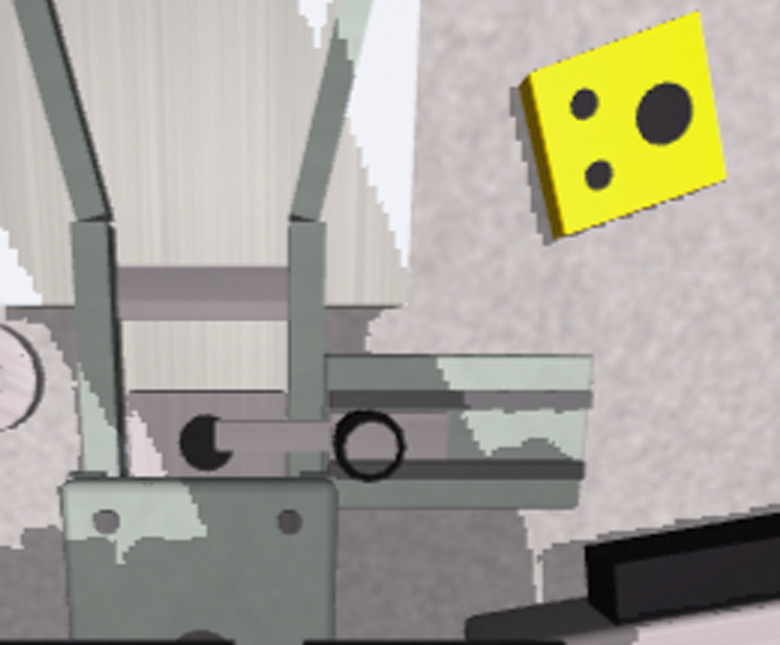

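The tongue now reaches over the plate, with its tip at (215,435), and the knob top is at (369,445). I'll measure the travel, the plate and the other objects before handing in.

```bash

python3 - <<'E'
from h import *
from plant import viewer
def load(f): s,c=pickle.load(open(f,'rb')); return c,cam(c,s['tcp_pos'],s['eef_rot'])
c,W=load('pics/w4.pkl')
def q(x,y,z,c=c,W=W):
    uv=(np.array([x,y])+.5)/3-.5+[170,0]; return inbed(ray(c,W,uv,z)[0]).round(1)
print('knob',q(369,445,.088),'bar outer end',q(447,440,.054),'tongue tip',q(215,435,.052),'plate rear',q(131,391,.041),q(285,391,.041),'lip',q(119,319,.033),q(288,319,.033))
a=pickle.load(open('pics/top0.pkl','rb')); b=viewer.capture('top'); 
d=np.abs(a['pixels'].astype(int)-b['pixels']).sum(2); m=(np.abs(a['depth']-b['depth'])>.006)
v=np.hstack([a['pixels'][60:260,100:420],b['pixels'][60:260,100:420]]); cv2.imwrite('pics/cmp.png',v[:, :]); cv2.imwrite('pics/top9.png',cv2.resize(b['pixels'],(768,576)))
E
```

```text
knob [38.8 52.4 88. ] bar outer end [41.2 83.1 54. ] tongue tip [39.5  4.2 52. ] plate rear [ 25.3 -25.6  41. ] [25.4 28.3 41. ] lip [  0.9 -30.   33. ] [ 1.1 29.5 33. ]
```

View pics/cmp.png

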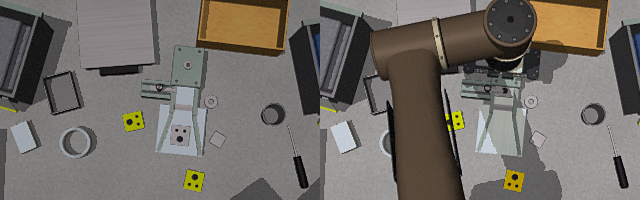

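```bash

python3 -c "
from plant import order
print(order.close_job())"
```

```text
the job is handed in; nothing more can be done
None
```

The punch is loaded and handed in at about 22 s of the 64 s allowed. The plate is flat in the pocket, it was pressed on the sprung stop, and the keeper is across over it.

**Plate:** I pushed it with shut fingertips about 3 mm above the lip. Afterwards the depth readings at its four corners agreed to within 0.5 mm, so it lies flat. Its rear edge is about 24 mm past the lip.

**Push on the stop:** I held about 12 N at the tool, steady in position for 0.8 s, then backed off gently.
- The force on the stop isn't measured directly. It came out at about 9.5 N from the tool force less friction, and about 10.5 N from the spring compression.
- The highest tool force I read while the plate was on the stop was 12.5 N, so by those readings it stayed under 15 N.
- One reading showed about 19 N along the feed as the plate's tail climbed the ramp, before it reached the stop.

**Keeper:** I pushed the knob until it stopped moving and the force rose to 12.5 N, well over its 2.5 N of friction. The camera showed about 25 mm of travel. That matches the end stop only if the keeper started about 3 mm open, which I couldn't confirm separately.

**Other things:** Apart from the plate and keeper, the fingers touched nothing, and no other object I could see in the last top view had moved. The arm hid part of the bench in that view, including most of the tape roll and part of the clip tray, so I couldn't check those. The gripper was clear of everything at hand-in.

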